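# Knock the pawl off and let the work table down

## Robot

A 7-joint arm with a two-finger parallel gripper is mounted at the origin on the work surface. World frame = base frame: x ahead of the robot, y to its left, z up, the work surface at z = 0. Lengths are in m, angles in rad, forces in N, time in s.
With the tool pointing down it reaches from about 0.4 to 0.85 m from the base axis. Payload 4.5 kg.
Tool frame: the origin (TCP) lies between the finger pads; the fingertips stand 14 mm ahead of it and the grasp point (between the pads) lies 5 mm behind it; y points along the fingers, z is the direction in which the jaws open and shut, and the axes are right-handed (so a half turn about y gives the same grasp; the last joint's range is limited). The gripper opens to 88 mm and grips with 3 to 60 N. Pads are 18 mm wide; open, the fingers measure 123 mm over their backs; the gripper's body (75 mm by 187 mm) begins 45 mm behind the grasp point.
Start: joints at [-1.286, 0.689, -0.195, 1.565, 0.157, 0.902, -0.215], TCP at [0.155, 0.605, 0.23] pointing down, gripper open.
Joint ranges: [-3.01, 3.01], [-0.46, 2.08], [-1.47, 1.51], [0.13, 2.56], [-1, 4.14], [0.04, 2.09], [-2.66, 2.66]. Speed limits (rad/s): [2.57, 2.57, 3.14, 3.14, 3.14, 3.14, 3.14].

## Interface

Orientations are given as [roll, pitch, yaw] about the fixed x, y, z axes, in that order (R = Rz(yaw) Ry(pitch) Rx(roll)).
In Python, from rig import bot gives the robot as it stands. The module is installed in compiled form; this text tells all that it offers.
- The arm moves only by the tool move_arm, never from a script. Its argument "rows" is a list of rows, each a list of 6 numbers: the shift along the tool's x, y, z scaled (see below), then the turn, a rotation vector about the tool's x, y, z scaled (see below). A call has 1 to 20 rows; each row shifts and turns the commanded pose from where the row before left it, along the tool's axes as they then stand; what a row does not reach is not made up. The controller multiplies each number of a shift by 0.04 m and each number of a turn by 0.08 rad. A row lasts 1/10 s, in which the tool goes at most 50 mm and 8.59 degrees, less where a joint would pass 70% of its speed; a pose out of reach is approached as far as the arm can. A call with a number of a shift or a turn outside -1 to 1 is refused whole. A call with a gripper value outside its range is refused whole. "grip" is the finger opening in mm, from 0 to 88.1, set as the call begins (left out, the last holds). The fingers move at their own pace and stop on an object; "squeeze" is the grip in N (left out, the last holds). Time passes only in rows, so rows that do not move let the fingers close. It gives the time, the measured TCP pose, the force and the opening at its end, in the units of the state.
- bot.get_state(): the state, without advancing time (a new reading comes with each control period).
- bot.capture(name): name is "scene" or "top" or "wrist"; returns a dict with "image" (384x512x3 uint8, red, green, blue), "mtx" (3x3 intrinsics, pixels), "position" and "rotation" of the camera in the world. Camera axes: x right, y up, looking along -z (the intrinsics and any distortion apply to the point x, -y, -z); pixel columns grow to the right and rows downward; lengths in m; the calibration is good to about 2 mm. A picture is of the moment at which its call begins. There is no depth.
- bot.job_done(): hands the job in, once; it reports no verdict.
The state is a dict: "clock": time; "q": joint angles; "qd": joint speeds; "tau": joint torques, N m; "eef_pos": TCP position; "eef_rot": TCP orientation; "wrist_force": force on the tool from outside, world axes, zero at the start; "wrist_torque": the same for the moment, N m; "finger_gap": finger opening in m.
Only numpy, scipy, OpenCV 4.12 (cv2) and the standard library are available. Lean on these libraries where they do the work, as an engineer would, in place of code of your own. Each camera call takes 0.05 s, during which the arm holds its last target.

## Task

The elevating work table is up, held by the pawl in its ratchet wheel. With the loose hexagonal steel bar, held in the gripper, reach under the pawl's tail and flick the pawl up and right over so that it lies back off the wheel; keep the fingers off the pawl. Then push the table gently all the way down with the mould insert still riding on it, and leave the bar lying on the open bench, the pawl still laid back and everything else on the bench undisturbed.

Things in the scene. Friction and masses are not known exactly. Their poses are not given: they have to be found in the camera images.
- lift_stand: Elevating work table on the bench (fixed): base plate 190 x 150 x 14, cast housing 62 x 60, 138 high. Origin: centre of the base's underside; z up, y towards the ratchet side, x along the 190 side. A shaft along y at height 72 carries, on the +y side, a ratchet wheel (80 dia., 12 saw teeth, 14 thick, y = 36 to 50) and on the -y side a handwheel. Housing face at y = 30, rest pin sticks out to y = 49. Highest fixed point 140.
- pawl_pivot (a point): Pin on which the pawl swings, at mid-thickness of the pawl: x = 51, y = 43, z = 126 in the lift_stand frame. The pin is parallel to the stand's y.
- pawl_arm: The pawl: a plain steel arm 131 long over all, 14 thick (y = 36 to 50 of the stand), 0.17 kg, free on its pin. Origin on the pin's axis, axes as lift_stand's when engaged. It lies over the top of the wheel, reaching from the pin 120 towards the stand's -x; its nose drops into a tooth 61 from the pin, and beyond the nose its flat tail, about 8 to 12 deep, runs out past the wheel. Lifted past upright it falls back by its own weight onto the rest pin on the +x side and stays.
- pawl_tail (a point): Point on the underside of the tail, mid-thickness, 107 from the pin towards the stand's -x (13 short of the tail's end), at height 114 when engaged. It lies at x = -56 of the stand; the wheel's teeth reach only x = -40 (and less higher up), so below the tail there is free space down to the base plate.
- pawl (a joint): Pawl angle in rad: 0 in the tooth, grows as the tail is lifted; about 1.5 when the arm stands upright; 2.55 lying back on the rest pin (the stop). Between, it falls to whichever side its weight is on.
- lift_table (a joint): How far the table has been let down, in m: 0 raised, 0.060 fully down on the housing. A drag screw holds it wherever it is left; pushing it down takes about 7 to 12 N once the pawl is off. With the pawl in, it does not go down.
- table_strip (a point): Point on the table's upper face, on the free strip beside the insert, on the post's -x side: x = -50, y = -30 in the lift_stand frame; height 212 raised, 152 down. The table is a steel plate 150 (x) by 110 (y) by 12, y = -85 to 25 of the stand; the strip without the insert is 40 wide or more. Pushing anywhere on the plate moves it straight down.
- table_centre (a point): Point on the table's upper face under the middle of where the insert stands (x = 15, y = -30 in the lift_stand frame); moves with the table.
- insert_centre (a point): Mould core insert: steel block 60 x 50 x 22 with a raised core 36 x 26 x 18 on it, 0.5 to 0.8 kg, standing loose on the table. The point is at its centre, half-way up (20 above the table).
- bar_centre (a point): Plain hexagonal steel bar, 190 long, 14 across flats, 0.25 kg, lying on the bench (on a flat). The point is its centre, 7 above the bench; its x axis runs along the bar. Both ends are alike.
- paste_pot: Bystander: low paste pot, 48 dia., 42 high. Origin: centre of its underside.
- swab_tub: Bystander: clear tub with white cap, 72 dia., 85 high. Origin: centre of its underside.
- v_block: Bystander: dark steel V-block, 60 x 40 x 40 high. Origin: centre of its underside.
- screwdriver: Bystander: screwdriver with black handle, 170 long, lying on the bench. Origin under its middle, x along it.
- ejector_plate: Bystander: flat aluminium plate, 100 x 80 x 16, four dark holes. Origin: centre of its underside.
- dye_bottle: Bystander: small blue bottle, 32 dia., 85 high. Origin: centre of its underside.
- spray_can: Bystander: blue and white spray can, 60 dia., 165 high. Origin: centre of its underside.
Mind the look-alikes: they are no part of the job. Of the things that look like the part that bears bar_centre, the middle-sized one is meant.

How it is judged:
By the outcome, as a careful person would: the job done as asked, in the order asked, and still so for the second after the job is handed in, with the robot touching nothing.
It also fails if it takes over 56 s, if anything falls off the work surface, if the arm or the gripper's body presses on something with over 40 N, if the wrist force passes 120 N, or if a joint passes its speed limit or range.

## Working session

There is one attempt and no reset: what is moved stays moved. The work goes in short steps, Python scripts to look and compute and a tool call to move; the robot and the scene stay as the last step left them, time stands still between calls to the robot, and variables do not carry over. Pictures are saved under pics/ and viewed, and the job is handed in when it is done.

Besides the shell and the picture viewer there is one more tool, called after "Call:" in YAML: its name, and indented under it one key for each argument. move_arm: Moves the arm, as the interface text tells. Its arguments: {"type":"object","properties":{"rows":{"type":"array"},"grip":{"type":"number"},"squeeze":{"type":"number"}},"required":["rows"]}

```bash
mkdir -p pics; ls; python3 - <<'E'
from rig import bot
import cv2
s=bot.get_state()
for k in s: print(k,s[k])
for n in ["scene","top","wrist"]:
    c=bot.capture(n); print(n,c["mtx"],c["position"],c["rotation"],[k for k in c])
    cv2.imwrite(f"pics/{n}0.png",cv2.resize(c["image"][:,:,::-1],(800,600),interpolation=cv2.INTER_CUBIC))
    import numpy as np
    np.savez(f"{n}0.npz",**{k:c[k] for k in c})
E
```

```text
pics
clock 0.0
q [-1.28618871  0.68999508 -0.19451259  1.5663357   0.15727115  0.90252853
 -0.21508248]
qd [-0.00048573 -0.00024344 -0.00049495 -0.00151669 -0.00076623 -0.00059601
 -0.00024067]
tau [ 6.08460005e-05 -5.27553248e+01 -1.26655228e+00 -1.53417850e+01
 -5.25407272e-02  6.70264038e-03  1.85499648e-04]
eef_pos [0.15499786 0.60479517 0.22900532]
eef_rot [-1.57267065e+00 -1.17662961e-04 -2.50725575e-01]
wrist_force [ 0.21900344 -0.11426641  0.1100576 ]
wrist_torque [ 0.00723318 -0.04035622  0.04540929]
finger_gap 0.08834861614156612
scene [[411.83732992   0.         257.70941927]
 [  0.         411.83732992 202.74774629]
 [  0.           0.           1.        ]] [ 1.17936461 -0.15544887  0.98710203] [ 0.71625775 -0.00904528  1.41138805] ['image', 'mtx', 'position', 'rotation']
top [[498.74071554   0.         260.0813484 ]
 [  0.         498.74071554 182.61158964]
 [  0.           0.           1.        ]] [ 8.53657430e-02 -1.75198667e-03  1.87583308e+00] [ 0.2048657  -0.00450601 -1.59034116] ['image', 'mtx', 'position', 'rotation']
wrist [[266.59873711   0.         259.87516878]
 [  0.         266.59873711 191.3806666 ]
 [  0.           0.           1.        ]] [0.08853474 0.62270322 0.38378646] [-0.26835605  0.00162532  1.31983265] ['image', 'mtx', 'position', 'rotation']
```

View images.

View pics/scene0.png

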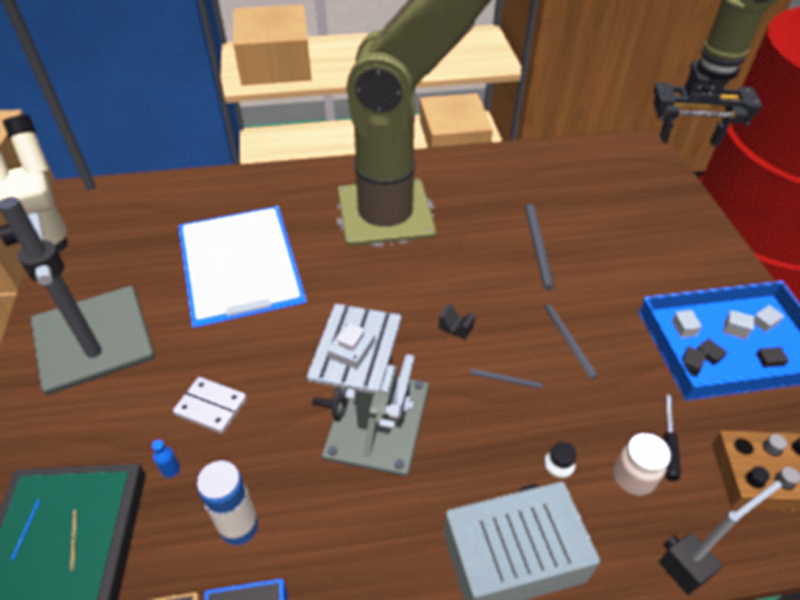

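View pics/top0.png

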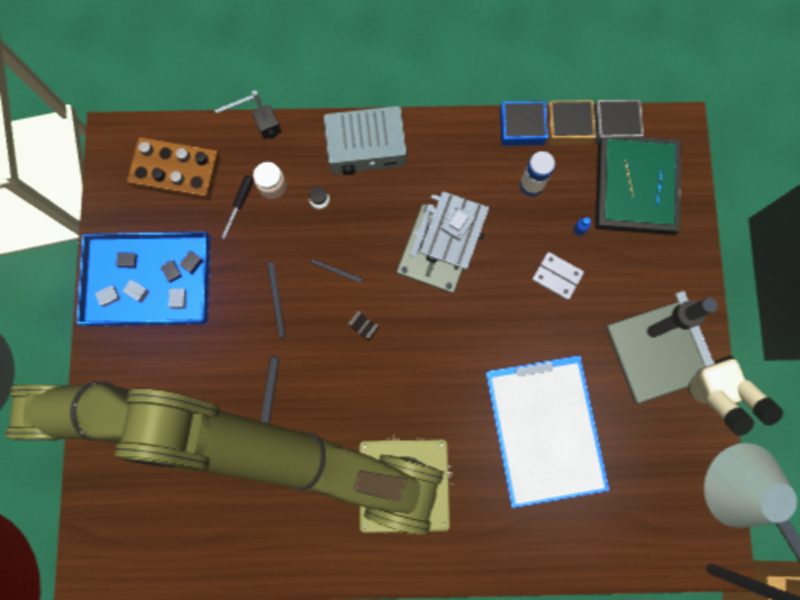

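View pics/wrist0.png

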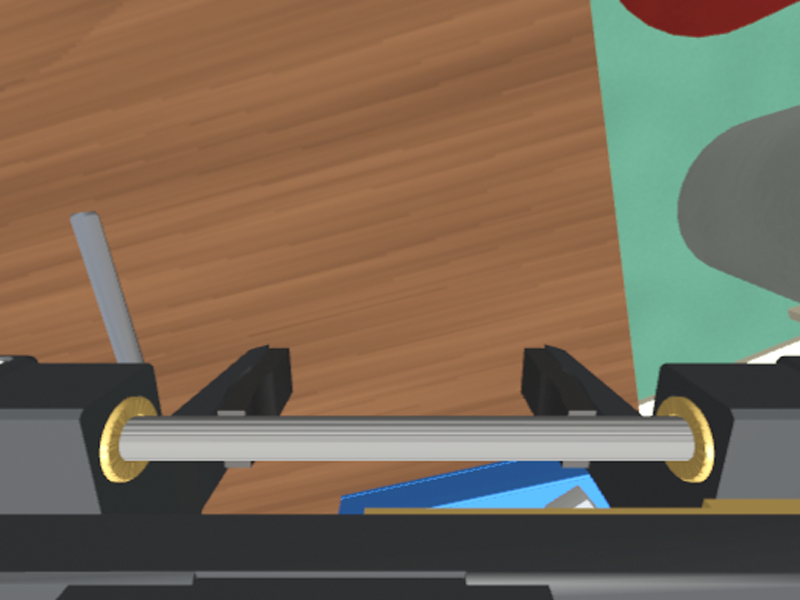

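```bash
cat > h.py <<'E'
import numpy as np, cv2
from scipy.spatial.transform import Rotation as R
def load(n): return dict(np.load(n+".npz"))
def rot(c): return R.from_euler('xyz',c["rotation"]).as_matrix()
def proj(c,P):
    P=np.atleast_2d(P); q=(P-c["position"])@rot(c)
    q=q*[1,-1,-1]; u=q@c["mtx"].T; return u[:,:2]/u[:,2:]
def ray(c,uv):
    uv=np.atleast_2d(uv); d=np.c_[uv,np.ones(len(uv))]@np.linalg.inv(c["mtx"]).T
    return (d*[1,-1,-1])@rot(c).T
def onz(c,uv,z):
    d=ray(c,uv); t=(z-c["position"][2])/d[:,2]; return c["position"]+t[:,None]*d
def crop(c,x0,y0,x1,y1,name,draw=None):
    im=c["image"][y0:y1,x0:x1,::-1]; f=min(800/(x1-x0),600/(y1-y0))
    im=cv2.resize(im,None,fx=f,fy=f,interpolation=cv2.INTER_CUBIC)
    # ticks
    for u in range((x0//10+1)*10,x1,10): cv2.putText(im,str(u),(int((u-x0+.5)*f)-10,10),0,.35,(0,255,255),1); cv2.line(im,(int((u-x0+.5)*f),12),(int((u-x0+.5)*f),18),(0,255,255),1)
    for v in range((y0//10+1)*10,y1,10): cv2.putText(im,str(v),(0,int((v-y0+.5)*f)+4),0,.35,(0,255,255),1); cv2.line(im,(24,int((v-y0+.5)*f)),(30,int((v-y0+.5)*f)),(0,255,255),1)
    if draw is not None:
        for p in draw: cv2.circle(im,(int((p[0]-x0+.5)*f),int((p[1]-y0+.5)*f)),3,(0,0,255),1)
    cv2.imwrite("pics/"+name+".png",im)
def snap(n,tag):
    from rig import bot
    c=bot.capture(n); np.savez(n+tag+".npz",**c); return c
E
python3 - <<'E'
from h import *
t=load("top0"); s=load("scene0")
crop(s,185,185,285,310,"s_stand"); crop(t,240,110,330,195,"t_stand"); crop(t,155,155,240,275,"t_bars"); crop(s,290,125,390,250,"s_bars")
E
```

```text
(no output)
```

View pics/s_stand.png

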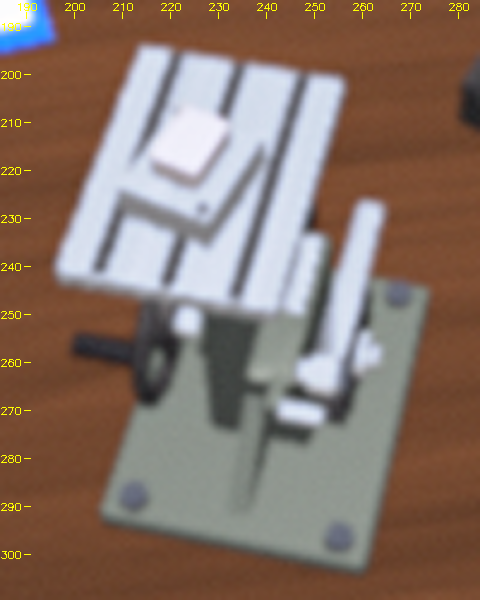

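View pics/t_stand.png

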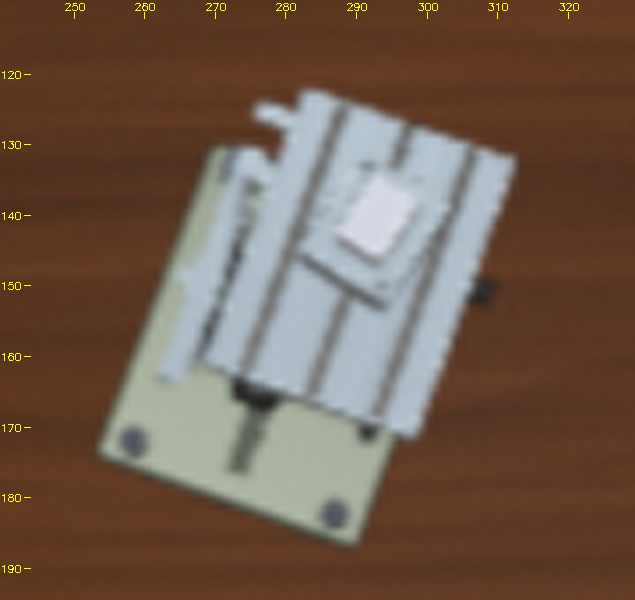

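View pics/t_bars.png

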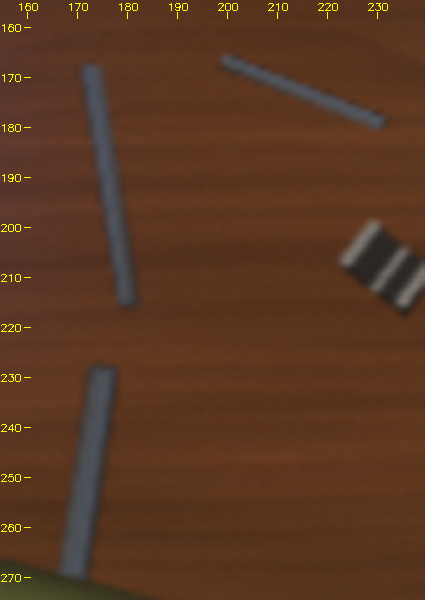

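View pics/s_bars.png

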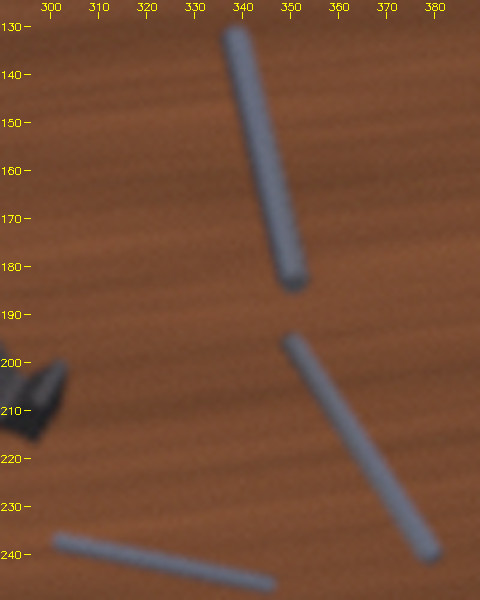

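```bash
cat > fit.py <<'E'
from h import *
from scipy.optimize import least_squares
t=load("top0"); s=load("scene0")
B=lambda x,y:[x*.095,y*.075,.014]
T=lambda x,y:[x*.075,-.03+y*.055,.212]
obs=[(s,B(1,-1),(205.8,292.9)),(s,B(1,1),(260.4,302.5)),(s,B(-1,1),(274.6,245)),
(s,T(-1,-1),(214.8,194.4)),(s,T(-1,1),(256.9,201.2)),(s,T(1,-1),(196.9,241.7)),(s,T(1,1),(247.5,249.6)),
(t,B(-1,1),(253.9,174)),(t,B(-1,-1),(290.6,187.2)),(t,B(1,1),(270.5,130.8)),
(t,T(1,1),(283.2,122.7)),(t,T(1,-1),(312.9,132.4)),(t,T(-1,-1),(298.4,172)),(t,T(-1,1),(269,161.3))]
def f(p,full=False):
    c,s_=np.cos(p[2]),np.sin(p[2]); r=[]
    for cam,P,uv in obs:
        W=[p[0]+c*P[0]-s_*P[1],p[1]+s_*P[0]+c*P[1],P[2]]
        r.append(proj(cam,W)[0]-(np.array(uv)-.5))
    return np.array(r) if full else np.ravel(r)
r=least_squares(f,[.5,-.1,-.2],loss='soft_l1'); print(r.x); print(f(r.x,True).round(1))
np.save("stand.npy",r.x)
def W(P):
    x,y,a=np.load("stand.npy"); return np.array([x,y,0])+R.from_euler('z',a).apply(P)
for n,P in dict(pivot=[.051,.043,.126],tail=[-.056,.043,.114],strip=[-.05,-.03,.212],ins=[.015,-.03,.232]).items(): print(n,W(P),proj(s,W(P)),proj(t,W(P)))
# bars
for nm,cam,a,b,h in [("mid",t,(172.6,167.5),(180,215.6),.014),("mid",s,(350,195.5),(379.5,240),.014),("small",t,(199.3,166.3),(231,179),.01),("small",s,(301,237),(346.5,246.5),.01),("big",s,(338.5,131),(350.5,182),.018)]:
    q=onz(cam,np.array([a,b])-.5,h); d=q[1]-q[0]; print(nm,q.round(4).tolist(),np.linalg.norm(d),q.mean(0),np.arctan2(d[1],d[0]))
E
python3 fit.py
```

```text
[ 0.56834899 -0.09442505 -0.36515343]
[[-0.1 -0.7]
 [ 1.1  0.6]
 [ 0.  -0.7]
 [-0.5 -0. ]
 [-0.3  0.1]
 [-0.4 -0.3]
 [-4.5  0.2]
 [-0.6  0.4]
 [-0.3  0.3]
 [-0.6 -1.1]
 [-0.4 -0.6]
 [-0.3 -0.1]
 [ 0.2 -0.2]
 [-0.6 -0.1]]
pivot [ 0.63134149 -0.0724718   0.126     ] [[252.48556829 262.59953738]] [[274.33462031 133.47606343]]
tail [ 0.53139611 -0.03426289  0.114     ] [[261.06689429 231.53086694]] [[264.434137   160.96825326]]
strip [ 0.51093276 -0.10459248  0.212     ] [[232.38322614 204.6320872 ]] [[285.36276602 159.36876863]]
ins [ 0.57164725 -0.1278035   0.232     ] [[225.30519031 219.5744245 ]] [[291.91793007 140.62130378]]
mid [[0.5394, 0.3184, 0.014], [0.3529, 0.2876, 0.014]] 0.1890172624362967 [0.4461512  0.30301772 0.014     ] -2.9777953747617483
mid [[0.3563, 0.2827, 0.014], [0.5381, 0.3149, 0.014]] 0.18466318696244285 [0.44720029 0.29878649 0.014     ] 0.174980574324114
small [[0.5432, 0.2166, 0.01], [0.491, 0.0951, 0.01]] 0.13223850217449895 [0.51710541 0.15586939 0.01      ] -1.9768716072926473
small [[0.4898, 0.0918, 0.01], [0.543, 0.2142, 0.01]] 0.1334562172602438 [0.51644558 0.15296164 0.01      ] 1.1607306103513682
big [[0.0434, 0.3363, 0.018], [0.3024, 0.3006, 0.018]] 0.2614118274075045 [0.17289464 0.31849113 0.018     ] -0.13697224293074603
```

Call:
move_arm:
  rows:
    - [0,0,0,0,-0.9,0]
    - [0,0,0,0,-0.9,0]
    - [0,0,0,0,-0.9,0]
    - [0,0,0,0,-0.9,0]
    - [0,0,0,0,-0.9,0]
    - [0,0,0,0,-0.75,0]
    - [0.49,0,-0.73,0,0,0]
    - [0.49,0,-0.73,0,0,0]
    - [0.49,0,-0.73,0,0,0]
    - [0.49,0,-0.73,0,0,0]
    - [0.49,0,-0.73,0,0,0]
    - [0.49,0,-0.73,0,0,0]
    - [0.49,0,-0.73,0,0,0]
    - [0.49,0,-0.73,0,0,0]
    - [0.49,0,-0.73,0,0,0]
    - [0.49,0,-0.73,0,0,0]
    - [0.49,0,-0.73,0,0,0]
    - [0.49,0,-0.7,0,0,0]
    - [0,0,0,0,0,0]
    - [0,0,0,0,0,0]
  grip: 60

```text
clock: 2.15
eef_pos: [0.446, 0.3003, 0.2296]
eef_rot: [-1.571, 0.001, 0.167]
wrist_force: [-1.0, 0.8, -0.0]
finger_gap: 0.0599
```

```bash
python3 - <<'E'
from h import *
from rig import bot
w=snap("wrist","1"); st=bot.get_state(); print(st["eef_pos"],st["eef_rot"],st["q"],st["finger_gap"])
crop(w,0,0,512,384,"w1")
print(proj(w,[[.5394,.317,.014],[.3535,.285,.014],[.4465,.301,.014]]))
E
```

```text
[0.44511123 0.30143263 0.22971612] [-1.57001711e+00  6.52180852e-04  1.69653854e-01] [-0.45309825  0.58974256 -0.3679464   1.82431626  0.28693747  0.78008084
  0.77051595] 0.05988149066762812
[[259.94259052 231.03911637]
 [259.44636628  98.29425332]
 [259.70507955 169.11402567]]
```

View pics/w1.png

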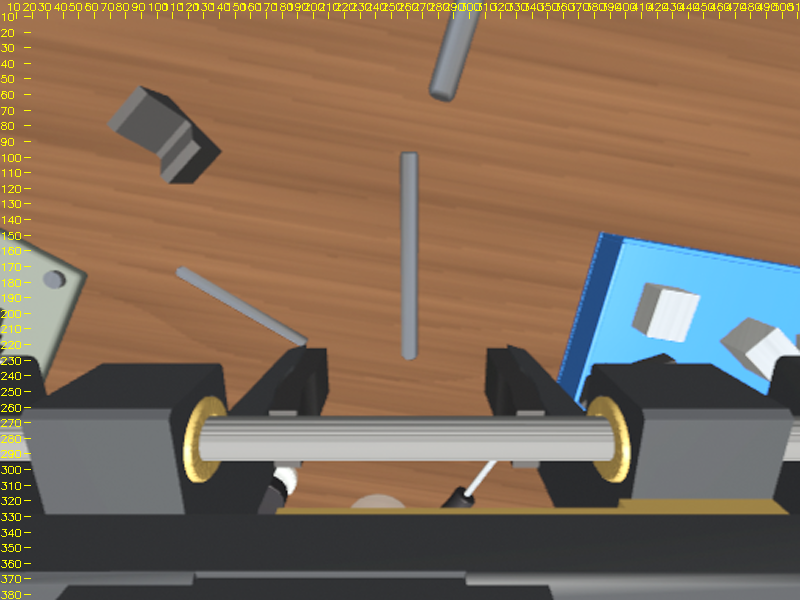

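Call:
move_arm:
  rows:
    - [0,0.8,0.04,0,0,0]
    - [0,0.8,0,0,0,0]
    - [0,0.8,0,0,0,0]
    - [0,0.8,0,0,0,0]
    - [0,0.8,0,0,0,0]
    - [0,0.6,0,0,0,0]
    - [0,0.3,0,0,0,0]
    - [0,0.2,0,0,0,0]
    - [0,0.15,0,0,0,0]
    - [0,0.05,0,0,0,0]
    - [0,0,0,0,0,0]
    - [0,0,0,0,0,0]

```text
clock: 3.4
eef_pos: [0.4459, 0.3028, 0.0185]
eef_rot: [-1.57, -0.001, 0.169]
wrist_force: [0.2, -0.0, -0.2]
finger_gap: 0.0601
```

Call:
move_arm:
  rows:
    - [0,0.06,0,0,0,0]
    - [0,0,0,0,0,0]
    - [0,0,0,0,0,0]

```text
clock: 3.7
eef_pos: [0.4455, 0.3025, 0.0155]
eef_rot: [-1.571, -0.0, 0.169]
wrist_force: [0.3, 0.7, -0.3]
finger_gap: 0.0598
```

Call:
move_arm:
  rows:
    - [0,0,0,0,0,0]
    - [0,0,0,0,0,0]
    - [0,0,0,0,0,0]
    - [0,0,0,0,0,0]
    - [0,0,0,0,0,0]
    - [0,0,0,0,0,0]
    - [0,0,0,0,0,0]
    - [0,0,0,0,0,0]
    - [0,0,0,0,0,0]
    - [0,0,0,0,0,0]
  grip: 0
  squeeze: 45

```text
clock: 4.7
eef_pos: [0.4455, 0.3025, 0.0154]
eef_rot: [-1.571, -0.0, 0.169]
wrist_force: [-0.3, -0.9, -0.2]
finger_gap: 0.0002
```

```bash
python3 - <<'E'
from h import *
w=snap("wrist","2"); crop(w,0,0,512,384,"w2"); s=snap("scene","2"); crop(s,290,125,390,250,"s2")
E
```

```text
(no output)
```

View pics/w2.png

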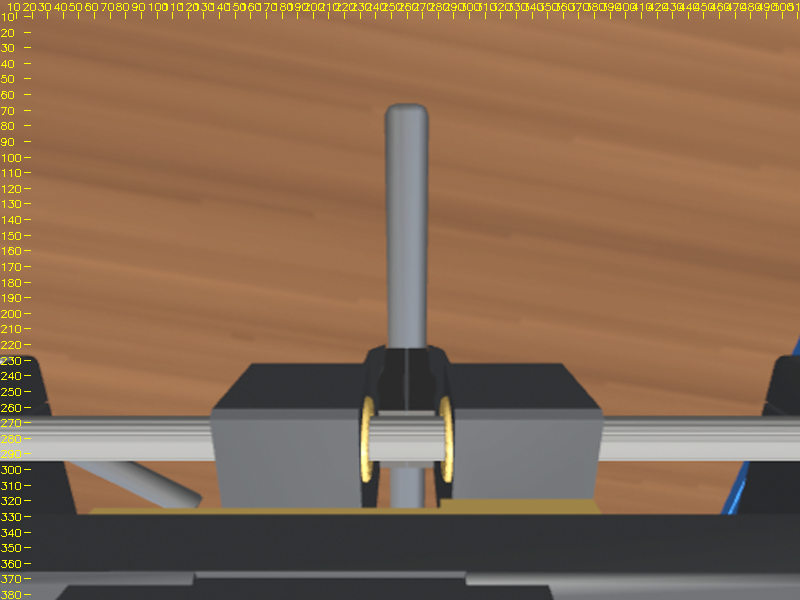

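View pics/s2.png

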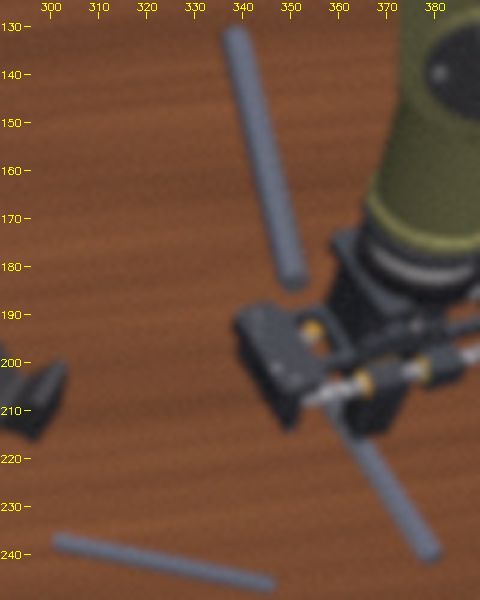

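```bash
python3 - <<'E'
from h import *
from rig import bot
w=load("wrist1"); p=np.array([0.44511123,0.30143263,0.22971612]); r=R.from_euler('xyz',[-1.57001711e+00,6.52180852e-04,1.69653854e-01])
pts=[[x,y,z] for y in(.014,0,-.005) for x in(-.009,.009) for z in(-.03,.03)]
for q,u in zip(pts,proj(w,p+r.apply(pts))): print(q,u*1.5625)
crop(w,140,190,390,300,"w1f")
crop(load("wrist2"),200,190,320,280,"w2f")
print(bot.get_state()["q"],bot.get_state()["finger_gap"])
E
```

```text
[-0.009, 0.014, -0.03] [337.0942632  327.46634958]
[-0.009, 0.014, 0.03] [477.39965185 327.11913142]
[0.009, 0.014, -0.03] [339.00518544 366.24240705]
[0.009, 0.014, 0.03] [475.64835386 365.91683953]
[-0.009, 0, -0.03] [331.43136671 339.19099129]
[-0.009, 0, 0.03] [483.24026969 338.81952806]
[0.009, 0, -0.03] [333.65408354 380.72575504]
[0.009, 0, 0.03] [481.1847793  380.37931801]
[-0.009, -0.005, -0.03] [329.17711762 343.85826056]
[-0.009, -0.005, 0.03] [485.56535375 343.47732392]
[0.009, -0.005, -0.03] [331.53030374 386.47399948]
[0.009, -0.005, 0.03] [483.38219086 386.11948696]
[-0.58611851  0.92890246 -0.16110904  1.95806599  0.46543813  0.29023764
  0.6083508 ] 0.0005752041470282936
```

View pics/w1f.png

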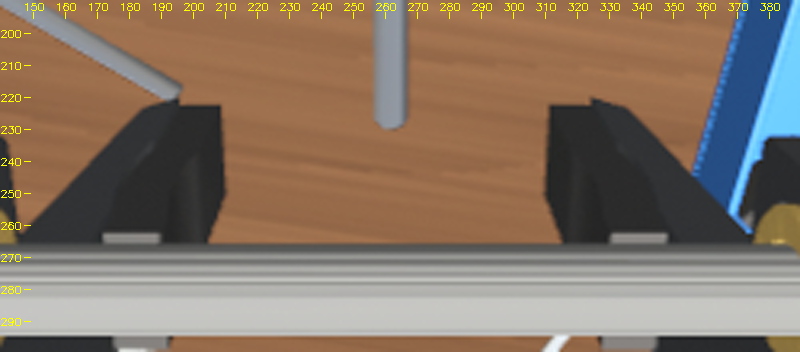

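View pics/w2f.png

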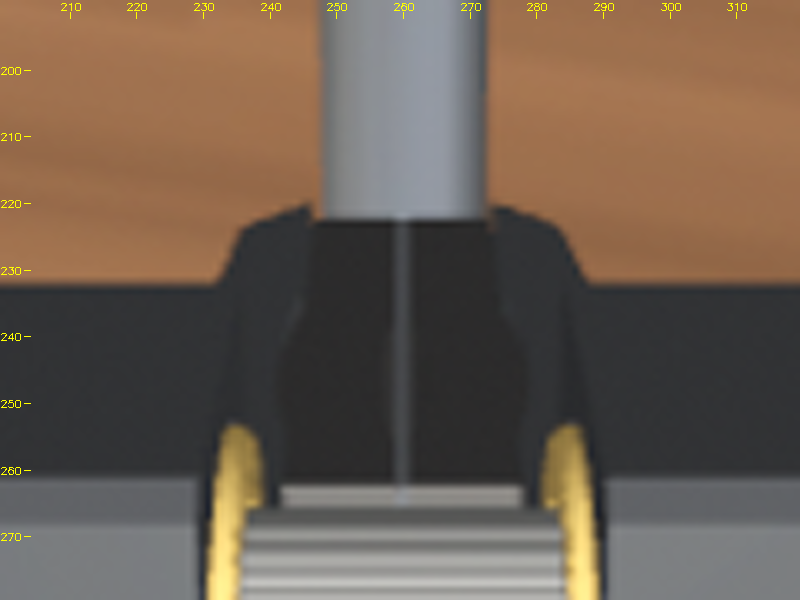

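Call:
move_arm:
  rows:
    - [0,0,0,0,0,0]
    - [0,0,0,0,0,0]
    - [0,0,0,0,0,0]
    - [0,0,0,0,0,0]
    - [0,0,0,0,0,0]
    - [0,0,0,0,0,0]
    - [0,0,0,0,0,0]
  grip: 45

```text
clock: 5.5
eef_pos: [0.4455, 0.3024, 0.0154]
eef_rot: [-1.571, 0.0, 0.169]
wrist_force: [0.2, 0.3, -0.5]
finger_gap: 0.0449
```

Call:
move_arm:
  rows:
    - [0,0.05,0,0,0,0]
    - [0,0.05,0,0,0,0]
    - [0,0,0,0,0,0]

```text
clock: 5.8
eef_pos: [0.4453, 0.3023, 0.0111]
eef_rot: [-1.571, 0.0, 0.169]
wrist_force: [-0.5, 0.0, 0.3]
finger_gap: 0.0445
```

Call:
move_arm:
  rows:
    - [0,0.05,0,0,0,0]
    - [0,0.05,0,0,0,0]
    - [0,0,0,0,0,0]

```text
clock: 6.1
eef_pos: [0.4453, 0.3024, 0.0071]
eef_rot: [-1.571, 0.0, 0.169]
wrist_force: [0.2, 0.3, 0.0]
finger_gap: 0.0451
```

```bash
python3 - <<'E'
from h import *
w=snap("wrist","3"); crop(w,140,180,390,300,"w3f")
E
```

```text
(no output)
```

View pics/w3f.png

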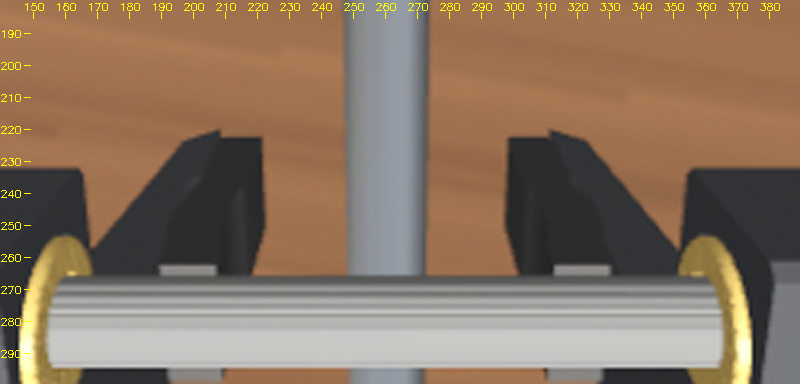

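Call:
move_arm:
  rows:
    - [0,0.05,0,0,0,0]
    - [0,0.05,0,0,0,0]
    - [0,0.05,0,0,0,0]
    - [0,0,0,0,0,0]

```text
clock: 6.55
eef_pos: [0.4453, 0.3024, 0.0011]
eef_rot: [-1.571, 0.0, 0.169]
wrist_force: [-0.1, -0.7, -0.2]
finger_gap: 0.0446
```

Call:
move_arm:
  rows:
    - [0,0.05,0,0,0,0]
    - [0,0.04,0,0,0,0]
    - [0,0,0,0,0,0]

```text
clock: 6.85
eef_pos: [0.4454, 0.3024, -0.0024]
eef_rot: [-1.571, 0.0, 0.169]
wrist_force: [-0.4, -0.4, -0.7]
finger_gap: 0.0449
```

Call:
move_arm:
  rows:
    - [0,0.05,0,0,0,0]
    - [0,0,0,0,0,0]

```text
clock: 7.05
eef_pos: [0.4454, 0.3024, -0.0044]
eef_rot: [-1.571, 0.0, 0.169]
wrist_force: [0.1, -0.7, 0.1]
finger_gap: 0.0446
```

Call:
move_arm:
  rows:
    - [0,0,0,0,0,0]
    - [0,0,0,0,0,0]
    - [0,0,0,0,0,0]
    - [0,0,0,0,0,0]
    - [0,0,0,0,0,0]
    - [0,0,0,0,0,0]
    - [0,0,0,0,0,0]
  grip: 0
  squeeze: 45

```text
clock: 7.75
eef_pos: [0.4455, 0.3026, -0.0041]
eef_rot: [-1.57, -0.0, 0.169]
wrist_force: [-0.4, 0.8, 0.2]
finger_gap: 0.0137
```

Call:
move_arm:
  rows:
    - [0,-0.1,0,0,0,0]
    - [0,-0.3,0,0,0,0]
    - [0,-0.6,0,0,0,0]
    - [0,-0.8,0,0,0,0]
    - [0,-0.8,0,0,0,0]
    - [0,-0.8,0,0,0,0]
    - [0,-0.8,0,0,0,0]
    - [0,-0.5,0,0,0,0]
    - [0,-0.3,0,0,0,0]
    - [0,0,0,0,0,0]
    - [0,0,0,0,0,0]

```text
clock: 8.85
eef_pos: [0.4451, 0.3018, 0.1953]
eef_rot: [-1.572, 0.001, 0.169]
wrist_force: [-0.2, -0.6, -2.1]
finger_gap: 0.0142
```

```bash
python3 - <<'E'
from h import *
from rig import bot
st=bot.get_state();print(st["eef_pos"],st["eef_rot"],st["q"],st["wrist_force"],st["wrist_torque"],st["finger_gap"])
w=snap("wrist","4"); crop(w,130,20,390,215+25,"w4"); s=snap("scene","4"); crop(s,300,80,420,200,"s4")
p=st["eef_pos"]; r=R.from_euler('xyz',st["eef_rot"])
print(proj(w,p+r.apply([[-.095,.0115,0],[.095,.0115,0],[0,.0115,0]])),proj(s,p+r.apply([[-.095,.0115,0],[.095,.0115,0]])))
E
```

```text
[0.44505419 0.30181517 0.19529234] [-1.57160976e+00  9.99900978e-04  1.69118687e-01] [-0.46482806  0.63802671 -0.35473245  1.86036969  0.32649195  0.70158148
  0.73253245] [-0.15202308 -0.6247737  -2.14449377] [ 0.08280624  0.06022345 -0.03126777] 0.014208573871775222
[[258.50219767  70.34666688]
 [258.90195534 340.18714718]
 [258.73029061 224.31171603]] [[360.43168287 154.22667802]
 [395.20671916 201.16014461]]
```

View pics/w4.png

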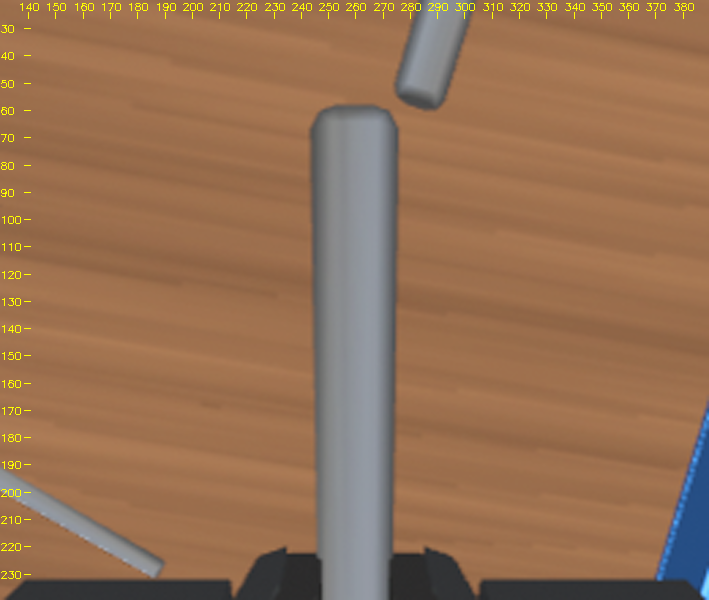

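View pics/s4.png

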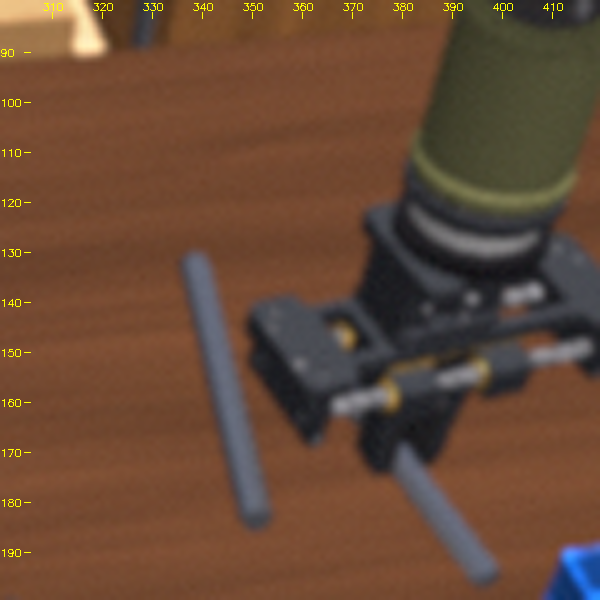

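```bash
python3 - <<'E'
from h import *
w=load("wrist4"); s=load("scene4")
p=np.array([0.44505419,0.30181517,0.19529234]); r=R.from_euler('xyz',[-1.57160976e+00,9.99900978e-04,1.69118687e-01])
print(w["position"],w["rotation"])
for dy in (.0115,.003,-.006):
  for dx in (0,-.005):
    q=p+r.apply([[dx-.095,dy,0],[dx-.095,dy-.007,0],[dx-.095,dy,.0075]])
    print(dy,dx,proj(w,q).round(1).tolist(), proj(s,p+r.apply([[dx+.095,dy,0],[dx+.095,dy+.007,0]])).round(1).tolist())
# stated fingertip in scene
print(proj(s,p+r.apply([[0.009,.014,-.0245],[0.009,.014,.0245],[.009,-.007,-.0245],[.009,-.007,.0245]])))
E
```

```text
[0.37749917 0.2911339  0.35004523] [-2.67297981e-01  4.10575312e-04  1.73967388e+00]
0.0115 0 [[258.5, 70.3], [258.4, 68.1], [271.6, 70.3]] [[395.2, 201.2], [394.5, 202.9]]
0.0115 -0.005 [[258.5, 60.8], [258.4, 58.2], [271.7, 60.8]] [[394.2, 199.8], [393.5, 201.6]]
0.003 0 [[258.4, 67.6], [258.4, 65.2], [272.2, 67.6]] [[396.1, 199.0], [395.4, 200.8]]
0.003 -0.005 [[258.4, 57.6], [258.3, 54.6], [272.3, 57.6]] [[395.0, 197.6], [394.3, 199.4]]
-0.006 0 [[258.3, 64.4], [258.3, 61.6], [273.0, 64.4]] [[397.0, 196.7], [396.3, 198.5]]
-0.006 -0.005 [[258.3, 53.7], [258.3, 50.3], [273.1, 53.7]] [[396.0, 195.3], [395.2, 197.1]]
[[370.4269665  181.36210097]
 [386.2102292  177.34146945]
 [372.11995056 175.93047946]
 [388.11076571 171.90496588]]
```

Call:
move_arm:
  rows:
    - [0,0,0,0,0.5,0]
    - [0,0,0,0,1,0]
    - [0,0,0,0,1,0]
    - [0,0,0,0,1,0]
    - [0,0,0,0,1,0]
    - [0,0,0,0,1,0]
    - [0,0,0,0,1,0]
    - [0,0,0,0,1,0]
    - [0,0,0,0,1,0]
    - [0,0,0,0,1,0]
    - [0,0,0,0,1,0]
    - [0,0,0,0,1,0]
    - [0,0,0,0,1,0]
    - [0,0,0,0,1,0]
    - [0,0,0,0,1,0]
    - [0,0,0,0,1,0]
    - [0,0,0,0,1,0]
    - [0,0,0,0,1,0]
    - [0,0,0,0,1,0]
    - [0,0,0,0,1,0]

```text
clock: 10.95
eef_pos: [0.445, 0.3025, 0.1951]
eef_rot: [-1.572, -0.001, -1.395]
wrist_force: [0.3, -0.2, -1.8]
finger_gap: 0.0138
```

Call:
move_arm:
  rows:
    - [0,0,0,0,1,0]
    - [0,0,0,0,1,0]
    - [0,0,0,0,1,0]
    - [0,0,0,0,1,0]
    - [0,0,0,0,1,0]
    - [0,0,0,0,1,0]
    - [0,0,0,0,0.8,0]
    - [0,0,0,0,0,0]

```text
clock: 11.75
eef_pos: [0.445, 0.3026, 0.1951]
eef_rot: [-1.571, -0.001, -1.936]
wrist_force: [0.1, 0.4, -2.2]
finger_gap: 0.014
```

```bash
cat > go.py <<'E'
import sys
from h import *
from rig import bot
# usage: target grip centre in stand frame x y(mm), bar-axis z(mm)
st=bot.get_state(); p=np.array(st["eef_pos"]); r=R.from_euler('xyz',st["eef_rot"])
sx,sy,a=np.load("stand.npy"); S=R.from_euler('z',a)
bar=p+[0,0,.0114]
print("t",st["clock"],"bar in stand mm",(S.inv().apply(bar-[sx,sy,0])*1e3).round(1),"yaw",st["eef_rot"].round(4) if hasattr(st["eef_rot"],'round') else st["eef_rot"],"want",a-np.pi/2,"F",np.round(st["wrist_force"],1),"q",np.round(st["q"],2))
prev=bar
for arg in sys.argv[1:]:
    T=np.array(list(map(float,arg.split(','))))/1e3
    W=np.array([sx,sy,0])+S.apply(T); d=r.inv().apply(W-prev)/.04; prev=W
    print(arg,"units",d.round(2))
E
python3 go.py -58,175,190 -58,175,85 -58,129,85
```

```text
t 11.75 bar in stand mm [-257.   326.8  206.5] yaw [-1.5712e+00 -1.3000e-03 -1.9355e+00] want -1.9359497573588356 F [ 0.1  0.4 -2.2] q [-0.85  0.64  0.27  1.88 -0.26  0.66 -0.78]
-58,175,190 units [3.8  0.42 4.97]
-58,175,85 units [-0.    2.62  0.  ]
-58,129,85 units [ 1.15  0.   -0.  ]
```

Call:
move_arm:
  rows:
    - [0.3,0.02,0.4,0,0,0]
    - [0.7,0.08,0.9,0,0,0]
    - [0.7,0.08,0.9,0,0,0]
    - [0.7,0.08,0.9,0,0,0]
    - [0.7,0.08,0.9,0,0,0]
    - [0.5,0.08,0.7,0,0,0]
    - [0.2,0,0.27,0,0,0]
    - [0,0.5,0,0,0,0]
    - [0,0.8,0,0,0,0]
    - [0,0.8,0,0,0,0]
    - [0,0.52,0,0,0,0]
    - [0,0,0,0,0,0]
    - [0,0,0,0,0,0]

```text
clock: 13.05
eef_pos: [0.577, 0.0904, 0.0743]
eef_rot: [-1.571, 0.0, -1.934]
wrist_force: [1.0, 0.5, -1.8]
finger_gap: 0.014
```

```bash
python3 go.py -58,129,85; python3 - <<'E'
from h import *
t=snap("top","5"); s=snap("scene","5"); crop(s,190,170,340,280,"s5"); crop(t,200,90,330,190,"t5")
from rig import bot
st=bot.get_state();p=st["eef_pos"]; r=R.from_euler('xyz',st["eef_rot"])
E=p+r.apply([[.095,-.0114,0],[-.095,-.0114,0]])
print(proj(s,E),proj(t,E))
E
```

```text
t 13.05 bar in stand mm [-57.9 175.8  85.7] yaw [-1.5714e+00  2.0000e-04 -1.9336e+00] want -1.9359497573588356 F [ 1.   0.5 -1.8] q [-0.32  0.86  0.15  1.82 -0.25  0.48 -0.36]
-58,129,85 units [ 1.17  0.02 -0.  ]
[[274.77602971 239.82700847]
 [345.89076604 252.04346805]] [[254.6282479  159.57456365]
 [206.61940594 142.82318778]]
```

View pics/s5.png

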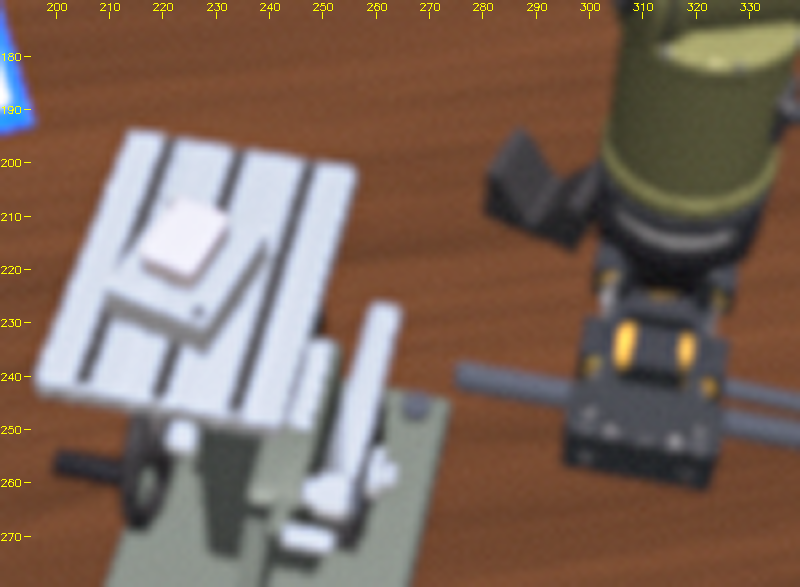

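View pics/t5.png

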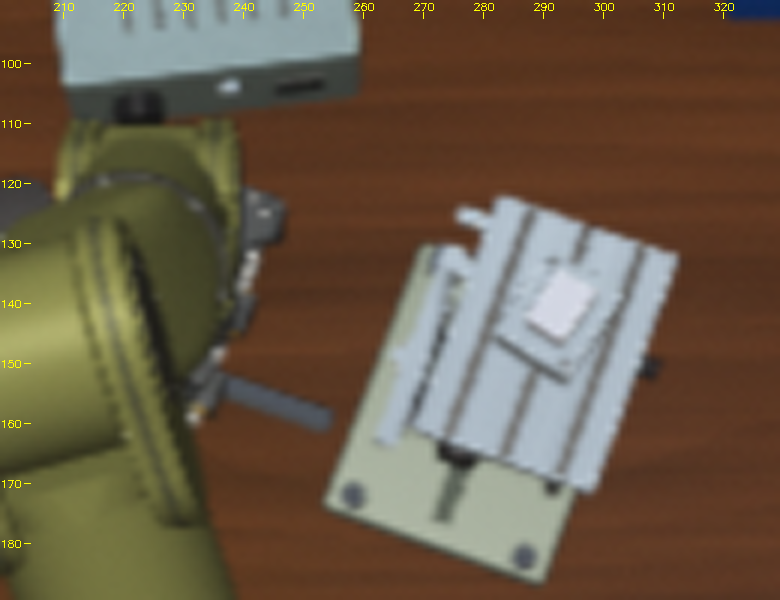

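Call:
move_arm:
  rows:
    - [0.3,0,0,0,0,0]
    - [0.4,0.02,0,0,0,0]
    - [0.3,0,0,0,0,0]
    - [0.17,0,0,0,0,0]
    - [0,0,0,0,0,0]
    - [0,0,0,0,0,0]

```text
clock: 13.75
eef_pos: [0.5607, 0.046, 0.0735]
eef_rot: [-1.571, 0.001, -1.935]
wrist_force: [0.2, 0.3, -2.8]
finger_gap: 0.0139
```

```bash
python3 go.py $(python3 -c "
import numpy as np
for f in np.arange(0,1.86,.1):
    x=51-109*np.cos(f)-20*np.sin(f); z=126+109*np.sin(f)-20*np.cos(f); print('%.1f,129,%.1f'%(x,z))"); python3 - <<'E'
from h import *
s=snap("scene","6"); crop(s,190,170,340,280,"s6")
E
```

```text
t 13.75 bar in stand mm [-57.3 128.5  84.9] yaw [-1.5707e+00  7.0000e-04 -1.9351e+00] want -1.9359497573588356 F [ 0.2  0.3 -2.8] q [-0.24  0.85  0.13  1.88 -0.24  0.42 -0.3 ]
-58.0,129,106.0 units [-0.01 -0.53 -0.02]
-59.5,129,117.0 units [-0.   -0.28 -0.04]
-59.8,129,128.1 units [-0.   -0.28 -0.01]
-59.0,129,139.1 units [-0.   -0.27  0.02]
-57.2,129,150.0 units [-0.   -0.27  0.05]
-54.2,129,160.7 units [-0.   -0.27  0.08]
-50.3,129,171.0 units [-0.   -0.26  0.1 ]
-45.3,129,180.9 units [-0.   -0.25  0.13]
-39.3,129,190.3 units [-0.   -0.23  0.15]
-32.4,129,199.0 units [-0.   -0.22  0.17]
-24.7,129,206.9 units [ 0.   -0.2   0.19]
-16.3,129,214.1 units [ 0.   -0.18  0.21]
-7.1,129,220.3 units [ 0.   -0.15  0.23]
2.6,129,225.7 units [ 0.   -0.13  0.24]
12.8,129,230.0 units [ 0.   -0.11  0.26]
23.3,129,233.3 units [ 0.   -0.08  0.26]
34.2,129,235.5 units [ 0.   -0.05  0.27]
45.2,129,236.7 units [ 0.   -0.03  0.28]
56.3,129,236.7 units [0.   0.   0.28]
```

View pics/s6.png

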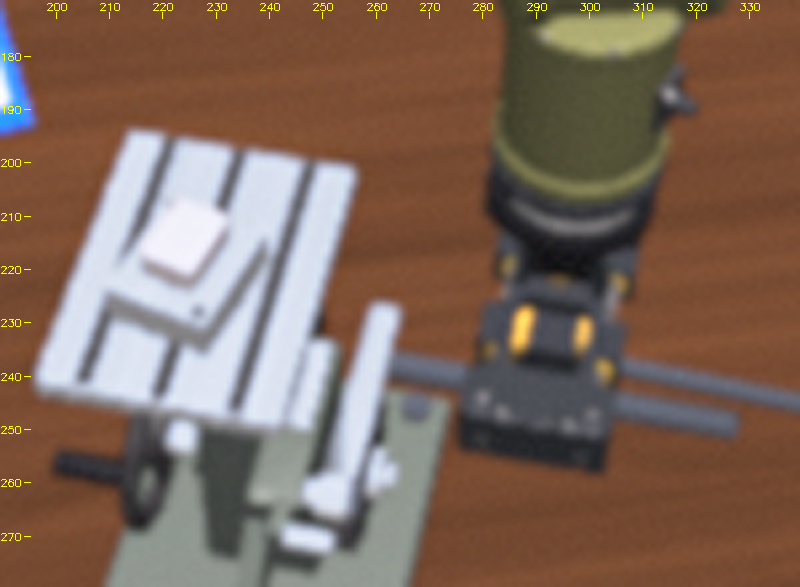

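Call:
move_arm:
  rows:
    - [0,-0.2,0,0,0,0]
    - [0,-0.2,-0.02,0,0,0]
    - [0,-0.13,0,0,0,0]
    - [0,-0.14,-0.02,0,0,0]
    - [0,-0.14,-0.02,0,0,0]
    - [0,-0.28,-0.01,0,0,0]
    - [0,-0.27,0.02,0,0,0]
    - [0,-0.27,0.05,0,0,0]
    - [0,0,0,0,0,0]

```text
clock: 14.7
eef_pos: [0.5618, 0.0457, 0.1405]
eef_rot: [-1.568, 0.001, -1.935]
wrist_force: [0.6, 0.1, -2.6]
finger_gap: 0.014
```

```bash
python3 go.py -54.2,129,160.7; python3 - <<'E'
from h import *
s=snap("scene","7"); crop(s,190,170,340,280,"s7")
E
```

```text
t 14.7 bar in stand mm [-56.1 128.5 151.9] yaw [-1.5678e+00  1.4000e-03 -1.9354e+00] want -1.9359497573588356 F [ 0.6  0.1 -2.6] q [-0.26  0.74  0.17  1.85 -0.22  0.57 -0.32]
-54.2,129,160.7 units [-0.01 -0.22  0.05]
```

View pics/s7.png

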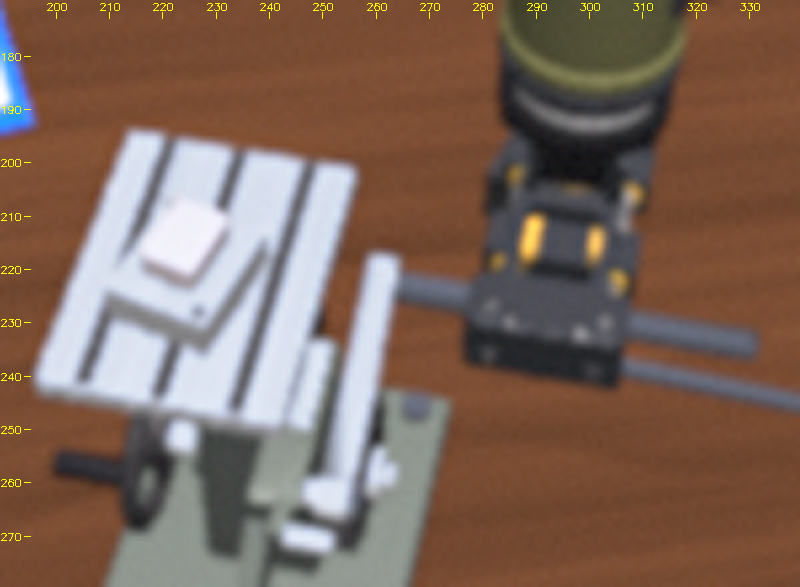

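Call:
move_arm:
  rows:
    - [0,-0.25,0.06,0,0,0]
    - [0,-0.26,0.1,0,0,0]
    - [0,-0.25,0.13,0,0,0]
    - [0,-0.23,0.15,0,0,0]
    - [0,-0.22,0.17,0,0,0]
    - [0,-0.2,0.19,0,0,0]
    - [0,-0.18,0.21,0,0,0]
    - [0,-0.15,0.23,0,0,0]
    - [0,-0.13,0.24,0,0,0]
    - [0,-0.11,0.26,0,0,0]
    - [0,0,0,0,0,0]

```text
clock: 15.85
eef_pos: [0.6269, 0.0201, 0.2185]
eef_rot: [-1.569, 0.0, -1.936]
wrist_force: [-0.0, -0.1, -2.0]
finger_gap: 0.0139
```

```bash
python3 go.py 23.3,129,233.3; python3 - <<'E'
from h import *
s=snap("scene","8"); crop(s,190,170,340,280,"s8")
E
```

```text
t 15.85 bar in stand mm [ 13.8 127.9 229.9] yaw [-1.5685e+00  1.0000e-04 -1.9359e+00] want -1.9359497573588356 F [-0.  -0.1 -2. ] q [-0.22  0.71  0.21  1.59 -0.18  0.86 -0.31]
23.3,129,233.3 units [-0.03 -0.08  0.24]
```

View pics/s8.png

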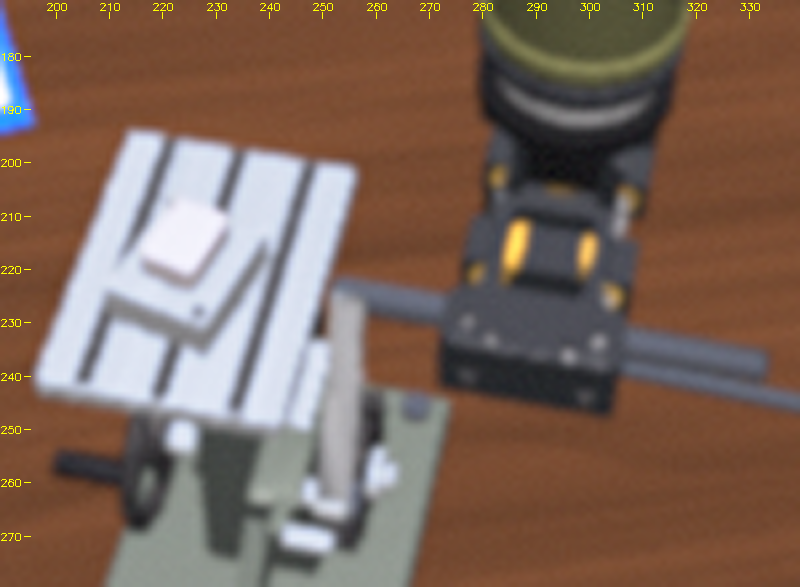

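Pawl is nearly upright (top near 255,223), bar behind it. Continue past upright.

Call:
move_arm:
  rows:
    - [0,-0.08,0.26,0,0,0]
    - [0,-0.05,0.27,0,0,0]
    - [0,-0.03,0.28,0,0,0]
    - [0,0,0.28,0,0,0]
    - [0,0,0.15,0,0,0]
    - [0,0,0,0,0,0]
    - [0,0,0,0,0,0]
    - [0,0,0,0,0,0]
    - [0,0,0,0,0,0]

```text
clock: 16.8
eef_pos: [0.6714, 0.0038, 0.2242]
eef_rot: [-1.571, 0.0, -1.934]
wrist_force: [-0.6, 0.1, -2.0]
finger_gap: 0.0138
```

```bash
python3 go.py; python3 - <<'E'
from h import *
s=snap("scene","9"); crop(s,190,170,340,280,"s9")
E
```

```text
t 16.8 bar in stand mm [ 61.2 128.5 235.6] yaw [-1.5714e+00  1.0000e-04 -1.9344e+00] want -1.9359497573588356 F [-0.6  0.1 -2. ] q [-0.18  0.77  0.21  1.43 -0.18  0.96 -0.29]
```

View pics/s9.png

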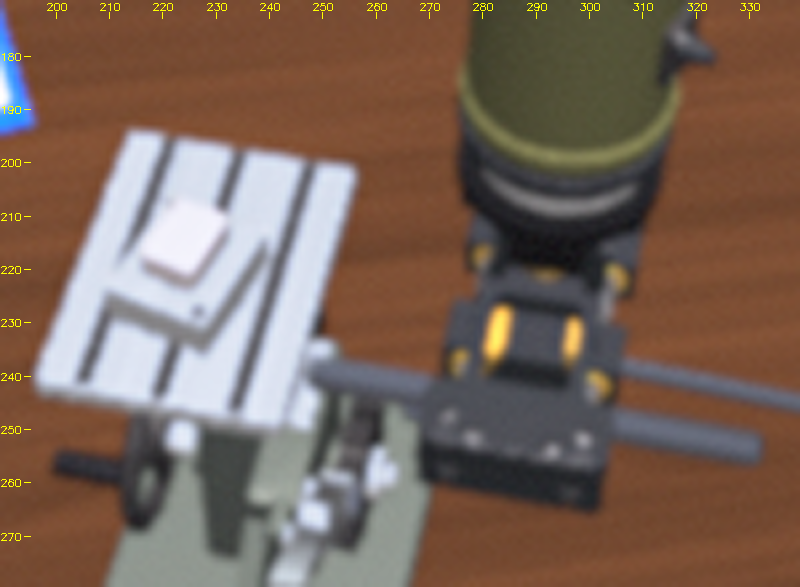

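```bash
python3 go.py 61,128,290 -60,30,290 -60,30,225 -60,30,159
```

```text
t 16.85 bar in stand mm [ 61.3 128.5 235.7] yaw [-1.5712e+00  1.0000e-04 -1.9344e+00] want -1.9359497573588356 F [-0.4  0.3 -2.7] q [-0.18  0.77  0.21  1.43 -0.18  0.96 -0.29]
61,128,290 units [ 0.01 -1.36 -0.01]
-60,30,290 units [ 2.45  0.   -3.03]
-60,30,225 units [0.   1.62 0.  ]
-60,30,159 units [0.   1.65 0.  ]
```

Call:
move_arm:
  rows:
    - [0,-0.5,0,0,0,0]
    - [0,-0.5,0,0,0,0]
    - [0,-0.36,0,0,0,0]
    - [0.3,0,-0.4,0,0,0]
    - [0.6,0,-0.7,0,0,0]
    - [0.6,0,-0.75,0,0,0]
    - [0.5,0,-0.63,0,0,0]
    - [0.3,0,-0.4,0,0,0]
    - [0.15,0,-0.15,0,0,0]
    - [0,0.4,0,0,0,0]
    - [0,0.5,0,0,0,0]
    - [0,0.4,0,0,0,0]
    - [0,0.22,0,0,0,0]
    - [0,0,0,0,0,0]
    - [0,0,0,0,0,0]

```text
clock: 18.35
eef_pos: [0.5245, -0.045, 0.2182]
eef_rot: [-1.57, 0.0, -1.935]
wrist_force: [-0.5, -0.6, -2.0]
finger_gap: 0.0142
```

```bash
python3 go.py -60,30,219 -60,30,159; python3 - <<'E'
from h import *
s=snap("scene","10"); crop(s,180,150,330,270,"s10")
w=snap("wrist","10"); crop(w,0,0,512,384,"w10")
E
```

```text
t 18.35 bar in stand mm [-58.6  30.6 229.6] yaw [-1.5697e+00  4.0000e-04 -1.9346e+00] want -1.9359497573588356 F [-0.5 -0.6 -2. ] q [-0.13  0.58  0.2   1.89 -0.17  0.68 -0.19]
-60,30,219 units [ 0.01  0.27 -0.03]
-60,30,159 units [ 0.   1.5 -0. ]
```

View pics/s10.png

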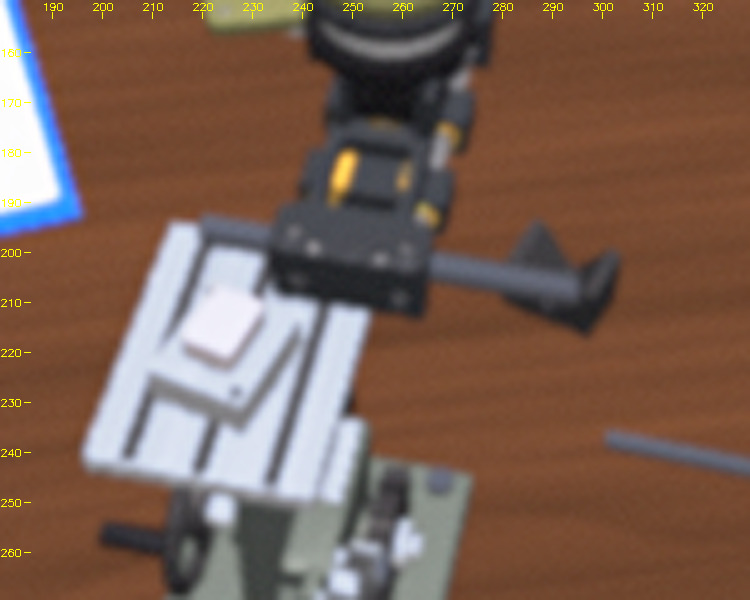

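View pics/w10.png

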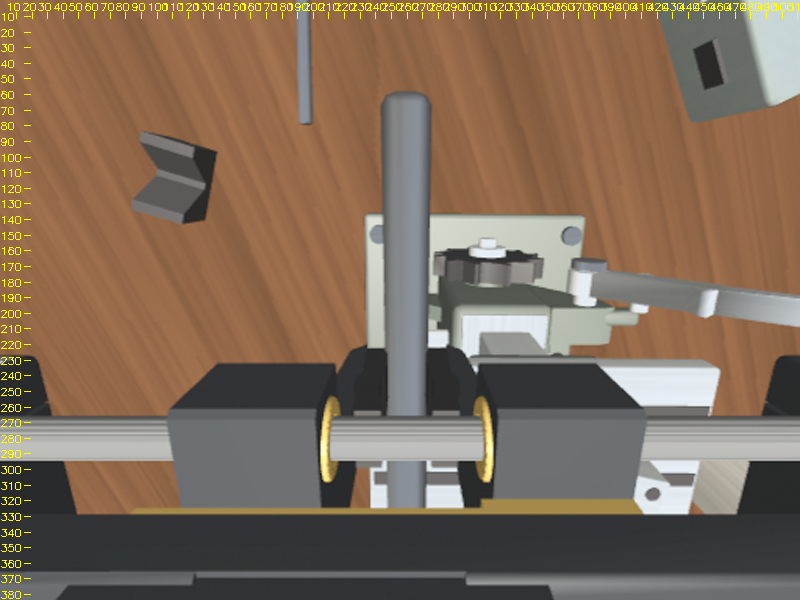

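Call:
move_arm:
  rows:
    - [0,0.08,-0.03,0,0,0]
    - [0,0.08,0,0,0,0]
    - [0,0.06,0,0,0,0]
    - [0,0.06,0,0,0,0]
    - [0,0.06,0,0,0,0]
    - [0,0.08,0,0,0,0]
    - [0,0.08,0,0,0,0]
    - [0,0.08,0,0,0,0]

```text
clock: 19.25
eef_pos: [0.5226, -0.0444, 0.1951]
eef_rot: [-1.571, 0.001, -1.935]
wrist_force: [-2.2, 0.4, 5.9]
finger_gap: 0.0138
```

```bash
python3 go.py -60,30,159; python3 - <<'E'
from h import *
s=snap("scene","11"); crop(s,180,150,330,270,"s11")
E
```

```text
t 19.25 bar in stand mm [-60.6  30.4 206.5] yaw [-1.5706e+00  6.0000e-04 -1.9348e+00] want -1.9359497573588356 F [-2.2  0.4  5.9] q [-0.12  0.62  0.18  1.92 -0.18  0.62 -0.18]
-60,30,159 units [0.01 1.19 0.01]
```

View pics/s11.png

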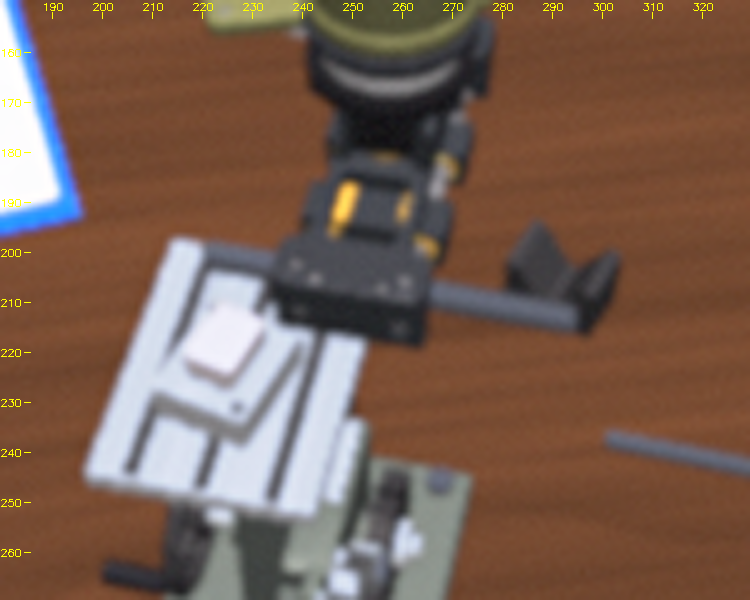

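Call:
move_arm:
  rows:
    - [0,0.08,0,0,0,0]
    - [0,0.08,0,0,0,0]
    - [0,0.08,0,0,0,0]
    - [0,0.08,0,0,0,0]
    - [0,0.08,0,0,0,0]
    - [0,0.08,0,0,0,0]
    - [0,0.08,0,0,0,0]
    - [0,0.08,0,0,0,0]
    - [0,0.08,0,0,0,0]
    - [0,0.08,0,0,0,0]
    - [0,0.08,0,0,0,0]
    - [0,0.08,0,0,0,0]
    - [0,0.08,0,0,0,0]
    - [0,0.06,0,0,0,0]

```text
clock: 20.7
eef_pos: [0.5226, -0.0444, 0.151]
eef_rot: [-1.571, 0.001, -1.935]
wrist_force: [-2.0, 1.2, 6.7]
finger_gap: 0.0142
```

```bash
python3 go.py -60,30,159
```

```text
t 20.7 bar in stand mm [-60.5  30.4 162.4] yaw [-1.5706e+00  5.0000e-04 -1.9348e+00] want -1.9359497573588356 F [-2.   1.2  6.7] q [-0.1   0.68  0.16  1.96 -0.2   0.52 -0.16]
-60,30,159 units [0.01 0.09 0.01]
```

Continue in small increments until the force jumps at the stop.

Call:
move_arm:
  rows:
    - [0,0.04,0,0,0,0]
    - [0,0.04,0,0,0,0]
    - [0,0.02,0,0,0,0]
    - [0,0,0,0,0,0]

```text
clock: 21.1
eef_pos: [0.5227, -0.0444, 0.1475]
eef_rot: [-1.57, 0.001, -1.935]
wrist_force: [-3.3, 1.5, 8.7]
finger_gap: 0.0142
```

Call:
move_arm:
  rows:
    - [0,0.04,0,0,0,0]
    - [0,0,0,0,0,0]

```text
clock: 21.3
eef_pos: [0.5228, -0.0442, 0.147]
eef_rot: [-1.57, 0.001, -1.935]
wrist_force: [-5.2, 1.6, 21.1]
finger_gap: 0.0141
```

Call:
move_arm:
  rows:
    - [0,-0.1,0,0,0,0]
    - [0,-0.3,0,0,0,0]
    - [0,-0.6,0,0,0,0]
    - [0,-0.7,0,0,0,0]
    - [0,-0.6,0,0,0,0]
    - [0,-0.3,0,0,0,0]
    - [0,0,0,0,0,0]
    - [0,0,0,0,0,0]

```text
clock: 22.1
eef_pos: [0.5223, -0.0445, 0.2488]
eef_rot: [-1.571, -0.0, -1.935]
wrist_force: [-0.2, -0.1, -3.5]
finger_gap: 0.0139
```

```bash
python3 go.py; python3 - <<'E'
from h import *
s=snap("scene","12"); crop(s,180,150,330,270,"s12"); w=snap("wrist","12"); crop(w,0,0,512,384,"w12")
sx,sy,a=np.load("stand.npy");
for z in (.212,.152):
  print(proj(s,[sx,sy,0]+R.from_euler('z',a).apply([[.075,-.085,z],[.075,.025,z],[-.075,-.085,z]])))
E
```

```text
t 22.1 bar in stand mm [-60.8  30.2 260.2] yaw [-1.5712 -0.     -1.9348] want -1.9359497573588356 F [-0.2 -0.1 -3.5] q [-0.14  0.54  0.22  1.86 -0.16  0.76 -0.2 ]
[[195.98847164 240.93603772]
 [242.47512418 249.25366535]
 [213.75542923 193.87128141]]
[[198.57208636 255.51001959]
 [242.95026674 263.65215805]
 [215.37345706 209.1067226 ]]
```

View pics/s12.png

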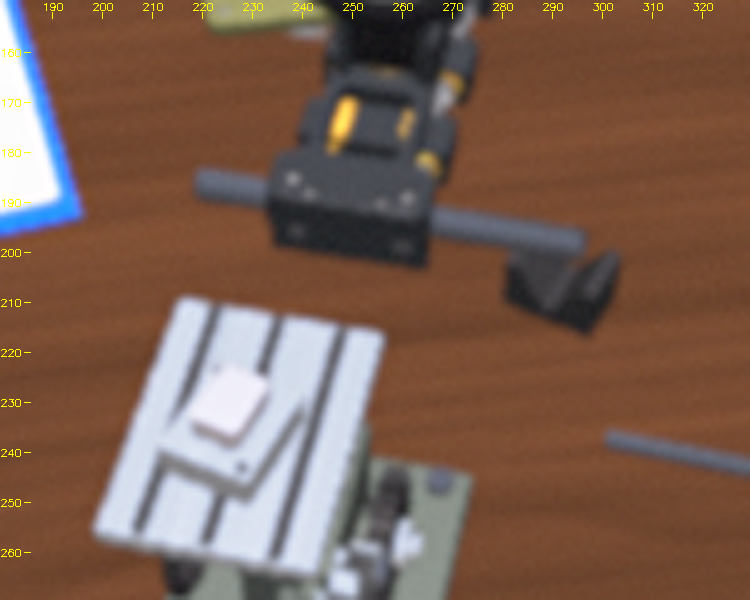

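View pics/w12.png

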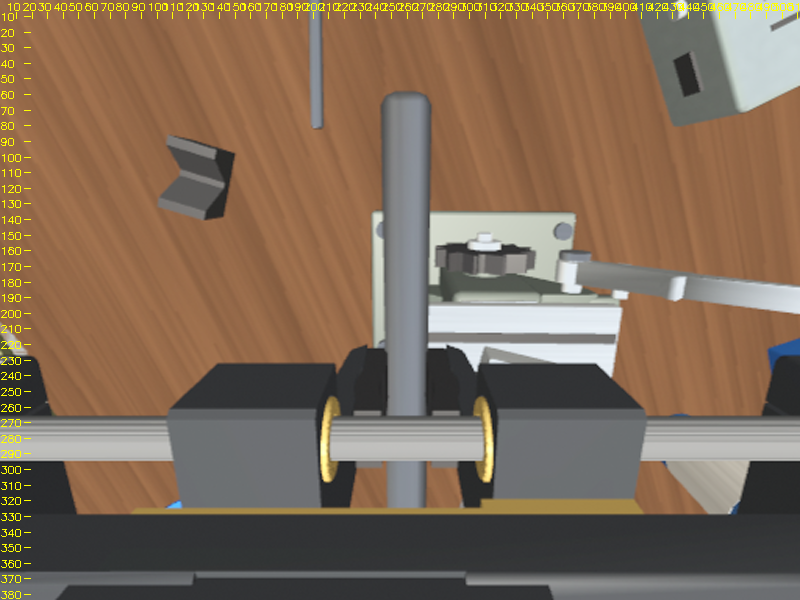

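Call:
move_arm:
  rows:
    - [-0.35,0,-0.25,0,0,0]
    - [-0.73,0,-0.48,0,0,0]
    - [-0.73,0,-0.48,0,0,0]
    - [-0.73,0,-0.48,0,0,0]
    - [-0.73,0,-0.48,0,0,0]
    - [-0.73,0,-0.48,0,0,0]
    - [-0.73,0,-0.48,0,0,0]
    - [-0.73,0,-0.48,0,0,0]
    - [-0.73,0,-0.48,0,0,0]
    - [-0.73,0,-0.48,0,0,0]
    - [-0.44,0,-0.3,0,0,0]
    - [0,0.7,0,0,0,0]
    - [0,0.8,0,0,0,0]
    - [0,0.8,0,0,0,0]
    - [0,0.8,0,0,0,0]
    - [0,0.8,0,0,0,0]
    - [0,0.8,0,0,0,0]
    - [0,0.5,0,0,0,0]
    - [0,0.3,0,0,0,0]
    - [0,0,0,0,0,0]

```text
clock: 24.2
eef_pos: [0.4444, 0.2992, 0.0272]
eef_rot: [-1.573, -0.003, -1.935]
wrist_force: [-0.3, -0.5, -2.5]
finger_gap: 0.0139
```

```bash
python3 - <<'E'
from h import *
from rig import bot
st=bot.get_state(); print(st["eef_pos"],st["eef_rot"],st["q"])
t=snap("top","13"); crop(t,140,130,260,240,"t13"); s=snap("scene","13"); crop(s,280,120,420,260,"s13")
E
```

```text
[0.44435353 0.29920589 0.02722621] [-1.57284733 -0.00284878 -1.93486312] [-0.73774358  0.91151127  0.10014079  1.97009729 -0.29410555  0.27726376
 -0.75658994]
```

View pics/s13.png

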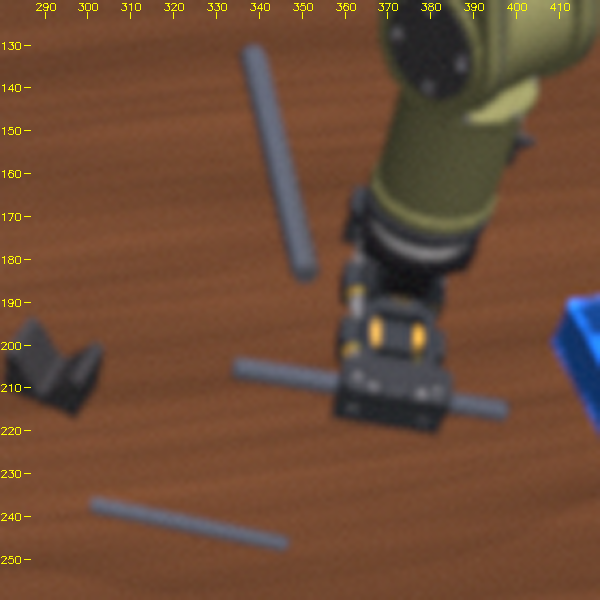

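Clear spot. Lower to TCP about −0.003 (30 mm, 0.75 units), then release.

Call:
move_arm:
  rows:
    - [0,0.2,0,0,0,0]
    - [0,0.2,0,0,0,0]
    - [0,0.15,0,0,0,0]
    - [0,0.1,0,0,0,0]
    - [0,0.04,0,0,0,0]
    - [0,0.03,0,0,0,0]
    - [0,0,0,0,0,0]
    - [0,0,0,0,0,0]

```text
clock: 25.1
eef_pos: [0.4455, 0.3, 0.0004]
eef_rot: [-1.571, 0.0, -1.935]
wrist_force: [0.0, -0.9, -1.9]
finger_gap: 0.0137
```

Call:
move_arm:
  rows:
    - [0,0.04,0,0,0,0]
    - [0,0.02,0,0,0,0]
    - [0,0.02,0,0,0,0]
    - [0,0,0,0,0,0]
    - [0,0,0,0,0,0]

```text
clock: 25.6
eef_pos: [0.4454, 0.2999, -0.003]
eef_rot: [-1.571, 0.0, -1.935]
wrist_force: [0.7, 0.5, -2.2]
finger_gap: 0.0139
```

Call:
move_arm:
  rows:
    - [0,0.025,0,0,0,0]
    - [0,0,0,0,0,0]
    - [0,0,0,0,0,0]

```text
clock: 25.9
eef_pos: [0.4453, 0.2999, -0.004]
eef_rot: [-1.571, 0.0, -1.935]
wrist_force: [1.0, 0.7, -2.5]
finger_gap: 0.0139
```

Call:
move_arm:
  rows:
    - [0,0,0,0,0,0]
    - [0,0,0,0,0,0]
    - [0,0,0,0,0,0]
    - [0,0,0,0,0,0]
    - [0,0,0,0,0,0]
    - [0,0,0,0,0,0]
  grip: 45

```text
clock: 26.5
eef_pos: [0.4454, 0.2999, -0.004]
eef_rot: [-1.571, 0.0, -1.935]
wrist_force: [0.3, 0.2, -0.6]
finger_gap: 0.0446
```

Call:
move_arm:
  rows:
    - [0,-0.2,0,0,0,0]
    - [0,-0.5,0,0,0,0]
    - [0,-0.8,0,0,0,0]
    - [0,-0.8,0,0,0,0]
    - [0,-0.8,0,0,0,0]
    - [0,-0.8,0,0,0,0]
    - [0,-0.8,0,0,0,0]
    - [0,-0.5,0,0,0,0]
    - [0,0,-0.5,0,0,0]
    - [0,0,-0.8,0,0,0]
    - [0,0,-0.8,0,0,0]
    - [0,0,-0.5,0,0,0]
    - [0,0,0,0,0,0]
    - [0,0,0,0,0,0]

```text
clock: 27.9
eef_pos: [0.3487, 0.3369, 0.2045]
eef_rot: [-1.57, 0.001, -1.934]
wrist_force: [0.8, 0.1, -0.5]
finger_gap: 0.045
```

```bash
python3 - <<'E'
from h import *
for n in("top","scene"):
    c=snap(n,"14"); crop(c,0,0,512,384,n+"14")
crop(c,180,170,400,300,"s14z")
E
```

```text
(no output)
```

View pics/top14.png

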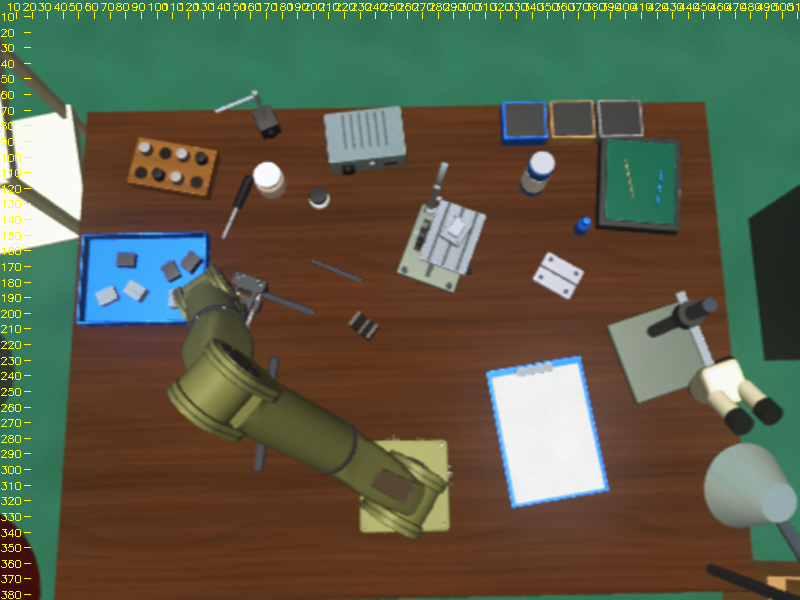

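View pics/scene14.png

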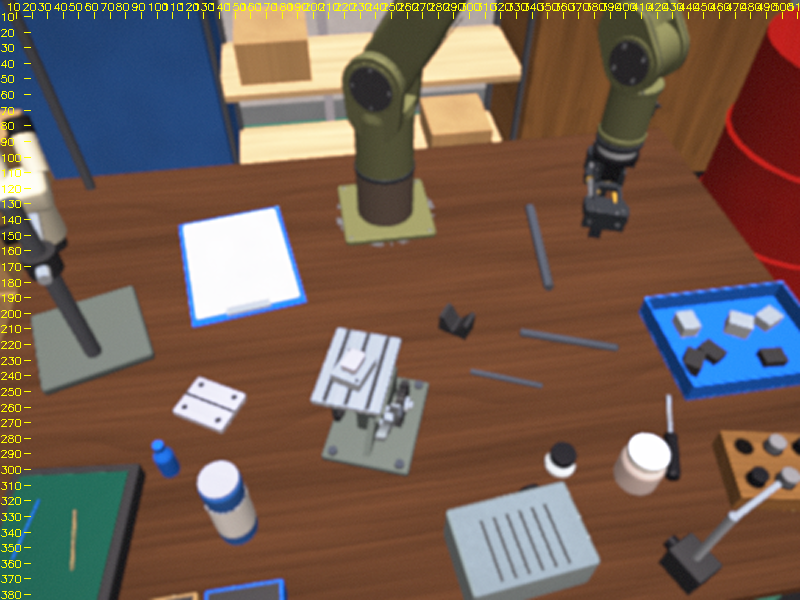

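View pics/s14z.png

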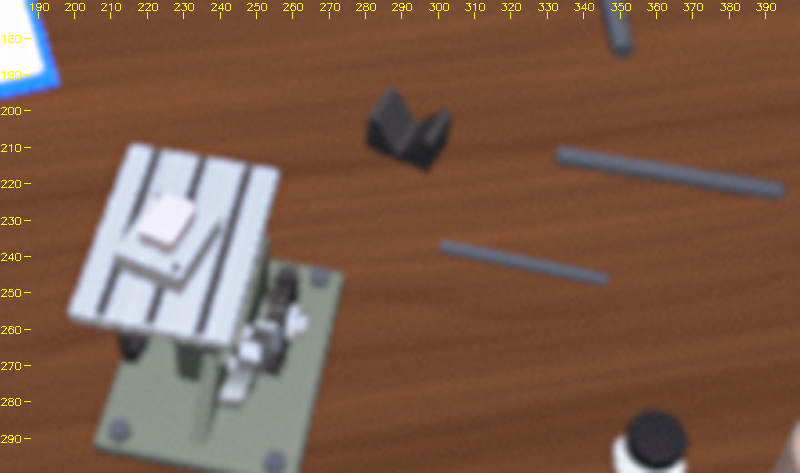

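```bash
python3 -c "
from rig import bot
s=bot.get_state();print(s['clock'],s['wrist_force'],s['finger_gap']);print(bot.job_done())"
```

```text
28.0 [ 0.29512411 -0.21119488  0.61048238] 0.04491832877047935
the job is handed in; nothing more can be done
None
```

The job is done and handed in at 28.0 s of the 56 s allowed. I gripped the middle-sized bar (measured at about 189 mm) at its middle and swung the pawl over with its end. I then pressed the table down with the bar lying flat on the strip, and laid the bar on the open bench.

**Last checks:**
- **Pawl:** it lies back on the rest-pin side in the last top and scene pictures. The fingers were about 95 mm along the bar from the bar's end under the tail, so they stayed clear of the pawl.
- **Table:** the force rose from about 9 N to 21 N at the expected height of 152 mm. The table's corners in the scene picture fit "fully down" to about 1 px. The insert is still on it.
- **Bar:** it lies clear on the bench, and in the pictures nothing else looks moved. The gripper is open and touching nothing.

**Disagreements:**
- **Fingertips:** the text puts them 14 mm ahead of the TCP, but the pictures showed them about 7 mm behind it. My first close shut above the bar with a gap of 0, without shifting it. I mended this by going about 20 mm lower.
- **Release:** the wrist force still showed nearly the full bar weight at the moment of release, so the bar may have dropped up to about 1 mm.

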